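Hang the eye occluder inside the instrument cabinet

TASK

Take the eye occluder, the tool with the broad solid paddle, out of its stand and hang it by its loop on the hook inside the small instrument cabinet, going in through the open hatch in the roof without touching the hatch frame. Let go so that it hangs freely, and leave the open-ring lens holder standing in the stand.

Things in the scene. Friction and masses are not known exactly. Their poses are not given: they have to be found in the camera images.
- occluder: White, 80 g, upright in any slot (25 deep, 90 apart) of a grey stand. Origin: centre of underside; z up, x normal to the flat tool, y across (along the slots). Solid paddle 56(y) x 12(x) x 60 high; above it a loop of 8 bar, outside 46 wide, opening 30(y) wide, heights 80-116; on top a tab 18(y) x 12(x), heights 124-175: grip its 18 width at height 163 to keep fingertips above the hatch. In mm.
- hook: Steel hook in the cabinet, axes as the frame's. Origin: top of its level 8 mm bar where the loop hangs, 22 mm below roof level, at frame x -24, y 0 mm. Bar runs along x from the wall (x -26) to x +24, there a tip 8 mm wide turns up to z +10. Pass the loop over it from x +48 with the tool's origin at z -108 to -88, tool's x along hook's x; hung, its origin is at z -116, 18 mm off the floor.
- frame: Aluminium frame of the hatch in the roof of a pale wooden cabinet, 128(x) x 220(y) x 168 mm high, clear pane on its +x side. Origin: centre of the hatch, level with the roof's upper face; z up. Hatch 100 x 100 mm: x, y from -50 to +50; frame strips 12-14 mm wide round it, 12 mm thick, flush with the roof.
- lens_ring: A bystander in the same stand: same loop and grip tab, but with an open round ring, 57 mm, in place of the paddle. Origin: centre of its underside, z up. The third slot holds a like tool with a bar 20 mm wide in place of the paddle. Any tool may be in any slot.
Not all that is in view belongs to the job. What is shaped like the occluder but turquoise or yellow is not meant.

How it is judged:
By the outcome, as a careful person would: the job done as asked, in the order asked, and still so for the second after the job is handed in, with the robot touching nothing.
It also fails if it takes over 48 s, if anything falls off the work surface, if the arm or the gripper's body presses on something with over 40 N, if the wrist force passes 120 N, or if a joint passes its speed limit or range.

ROBOT

A 6-joint arm with a two-finger parallel gripper is mounted at the origin on the work surface. World frame = base frame: x ahead of the robot, y to its left, z up, the work surface at z = 0. Lengths are in m, angles in rad, forces in N, time in s.
With the tool pointing down it reaches from about 0.4 to 0.825 m from the base axis. Payload 7 kg.
Tool frame: the origin (TCP) lies at the very end of the fingers, on their centre line; the grasp point (between the pads) lies 19 mm behind it (tcp_to_grasp is the distance from the TCP to the grasp point, in m); x points along the fingers, z is the direction in which the jaws open and shut, and the axes are right-handed (so a half turn about x gives the same grasp; the last joint's range is limited). The gripper opens to 88 mm and grips with 3 to 60 N. Pads are 19 mm wide; open, the fingers measure 130 mm over their backs; the gripper's body (78 mm by 193 mm) begins 47 mm behind the grasp point.
Start: joints at [-0.879, 0.359, 0.012, 0, -1.224, -0.288], TCP at [0.265, -0.621, 0.227] pointing down, gripper open.
Joint ranges: [-3.07, 3.07], [-1.43, 2.12], [-1.02, 1.25], [-3.03, 1.67], [-3.05, -0], [-3.03, 3.03]. Speed limits (rad/s): [2.39, 2.39, 3.01, 3.14, 3.14, 3.14].

INTERFACE

Orientations are given as [roll, pitch, yaw] about the fixed x, y, z axes, in that order (R = Rz(yaw) Ry(pitch) Rx(roll)).
In Python, from station import get_state, grab_frame, job_done, tcp_to_grasp gives the robot as it stands. The module is installed in compiled form; this text tells all that it offers.
- The arm moves only by the shell command python3 -m crank 'ROWS' [FORCE]. ROWS is JSON, a list of rows, each a list of 7 numbers: the shift along the tool's x, y, z in m, then the turn, a rotation vector about the tool's x, y, z in rad, then the opening, from 0 (shut) to 1 (fully open). In form: [[x, y, z, wx, wy, wz, fingers], ...]. A call has 1 to 10 rows; each row is the pose to reach, as a shift and turn from the pose commanded when the call began, along the tool's axes at that moment; what a row does not reach only later rows make up. A row lasts 1/8 s, in which the tool goes at most 62.5 mm and 10.7 degrees, less where a joint would pass 70% of its speed; a pose out of reach is approached as far as the arm can. A call with a gripper value outside its range is refused whole. The fingers move at their own pace and stop on an object; FORCE is the grip in N (left out, the last holds). Time passes only in rows, so rows that repeat a pose let the fingers close. It gives the time, the measured TCP pose, the force and the opening at its end, in the units of the state.
- get_state(): the state, without advancing time (a new reading comes with each control period).
- grab_frame(name): name is "scene" or "top" or "wrist"; returns a dict with "pixels" (384x512x3 uint8, red, green, blue), "vfov" (degrees; the focal length in pixels is half the picture's height over the tangent of half this angle, whatever the lens; pixels are square), "cx", "cy" (the principal point, pixels), "extrinsics" (4x4, takes a point from world to camera coordinates). Camera axes: x right, y up, looking along -z (the intrinsics and any distortion apply to the point x, -y, -z); pixel columns grow to the right and rows downward; lengths in m; the calibration is good to about 2 mm. A picture is of the moment at which its call begins. There is no depth.
- job_done(): hands the job in, once; it reports no verdict.
The state is a dict: "t": time; "q": joint angles; "qd": joint speeds; "joint_efforts": joint torques, N m; "eef_pos": TCP position; "ee_rot": TCP orientation; "force": force on the tool from outside, world axes, zero at the start; "moment": the same for the moment, N m; "width": finger opening in m.
Only numpy, scipy, OpenCV 4.12 (cv2) and the standard library are available. Lean on these libraries where they do the work, as an engineer would, in place of code of your own. Each camera call takes 0.05 s, during which the arm holds its last target.

## Working session

There is one attempt and no reset: what is moved stays moved. The work goes in short steps, Python scripts to look and compute and a shell command to move; the robot and the scene stay as the last step left them, time stands still between calls to the robot, and variables do not carry over. Pictures are saved under pics/ and viewed, and the job is handed in when it is done.

```bash
ls; mkdir -p pics
cat > h.py <<'E'
import numpy as np, cv2
from station import *
def snap(name,fn):
    f=grab_frame(name); cv2.imwrite('pics/'+fn+'.png',f['pixels'][:,:,::-1]); 
    np.savez('pics/'+fn+'.npz',**{k:f[k] for k in f}); return f
E
python3 - <<'E'
from h import *
print(get_state(), tcp_to_grasp)
for n in ['scene','top','wrist']:
    f=snap(n,n+'0'); print(n,{k:f[k] for k in f if k!='pixels'})
E
```

```text
pics
{'t': 0.0, 'q': array([-8.78906325e-01,  3.59346492e-01,  1.10780032e-02, -3.55161198e-04,
       -1.22411968e+00, -2.88080226e-01]), 'qd': array([ 0.0002527 ,  0.00046128,  0.00072401, -0.00109343,  0.00026043,
        0.0006555 ]), 'joint_efforts': array([ 6.16699726e-04, -5.82724428e+01,  2.93059319e+01,  6.99745819e+00,
        7.07093335e-03, -1.25412780e-04]), 'eef_pos': array([ 0.26499568, -0.62027478,  0.22565625]), 'ee_rot': array([0.08136049, 1.56916983, 2.05584565]), 'force': array([-0.46273489,  0.21925921,  0.48921471]), 'moment': array([ 0.02188177,  0.0417704 , -0.0272416 ]), 'width': 0.08764005088919485} 0.0188
scene {'vfov': 47.090751951880954, 'cx': 254.25063777929157, 'cy': 193.63108929228054, 'extrinsics': array([[-0.14000215,  0.99014943,  0.00186989,  0.05983091],
       [-0.57713391, -0.08313806,  0.81240662,  0.18004639],
       [ 0.80455941,  0.1126595 ,  0.58308832, -1.53094072],
       [ 0.        ,  0.        ,  0.        ,  1.        ]])}
top {'vfov': 46.88587682862959, 'cx': 262.66001125945616, 'cy': 191.23953412138084, 'extrinsics': array([[-0.02715501, -0.9992    , -0.02935927,  0.01958861],
       [ 0.99391488, -0.03012453,  0.10595152, -0.50718276],
       [-0.10675119, -0.0263035 ,  0.99393778, -1.05863402],
       [ 0.        ,  0.        ,  0.        ,  1.        ]])}
wrist {'vfov': 69.4094858728646, 'cx': 256.77672647723216, 'cy': 193.1458237527441, 'extrinsics': array([[-3.91844511e-01,  9.20030998e-01,  9.18005853e-04,
         6.73647246e-01],
       [-8.76262126e-01, -3.72898721e-01, -3.05141329e-01,
         3.95780030e-02],
       [-2.80397158e-01, -1.20372369e-01,  9.52306635e-01,
        -3.92252150e-01],
       [ 0.00000000e+00,  0.00000000e+00,  0.00000000e+00,
         1.00000000e+00]])}
```

View pics/scene0.png

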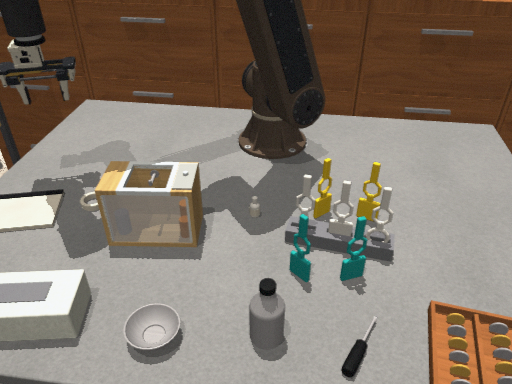

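View pics/top0.png

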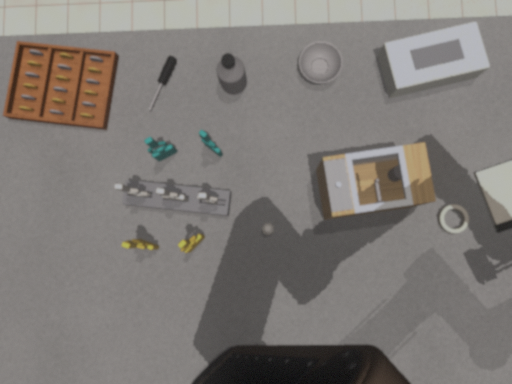

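View pics/wrist0.png

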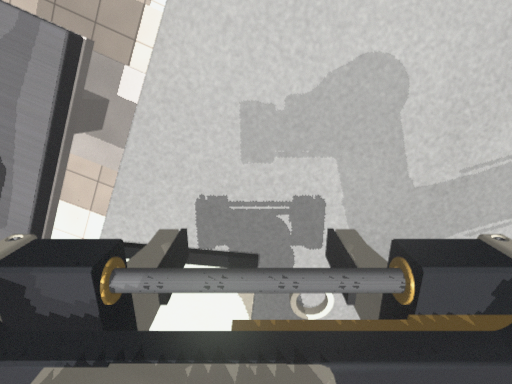

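Run:
```python
import cv2
s=cv2.imread('pics/scene0.png');t=cv2.imread('pics/top0.png')
cv2.imwrite('pics/s_stand.png',cv2.resize(s[150:290,275:405],None,fx=5,fy=4.2,interpolation=2)) if 0 else cv2.imwrite('pics/s_stand.png',cv2.resize(s[150:290,275:405],None,fx=4,fy=4,interpolation=2))
cv2.imwrite('pics/t_stand.png',cv2.resize(t[120:260,105:245],None,fx=4,fy=4,interpolation=2))
cv2.imwrite('pics/s_cab.png',cv2.resize(s[150:255,90:215],None,fx=5,fy=5,interpolation=2))
cv2.imwrite('pics/t_cab.png',cv2.resize(t[130:230,310:445],None,fx=5,fy=5,interpolation=2))
```

```text
(no output)
```

View pics/s_stand.png

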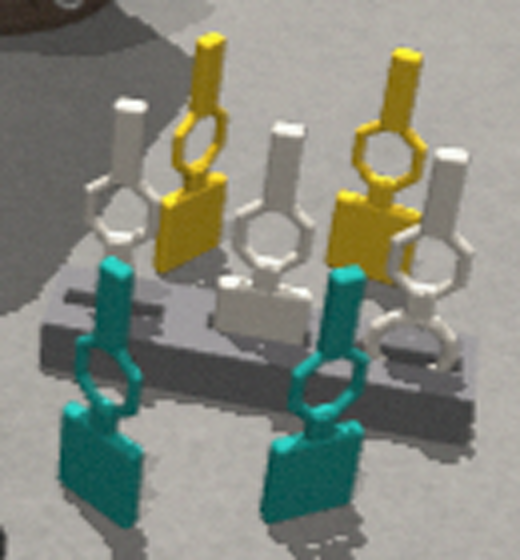

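View pics/t_stand.png

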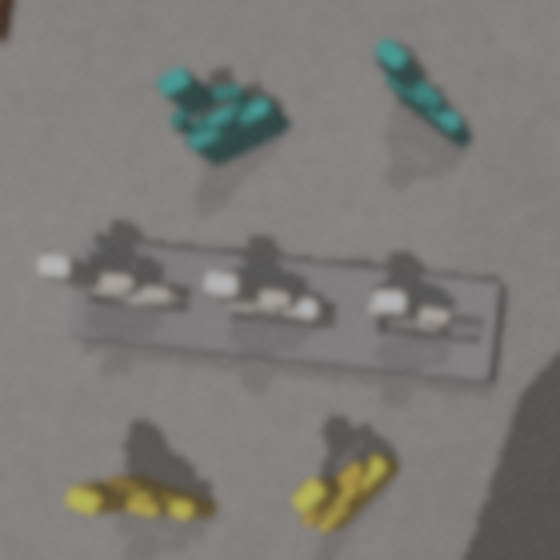

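View pics/s_cab.png

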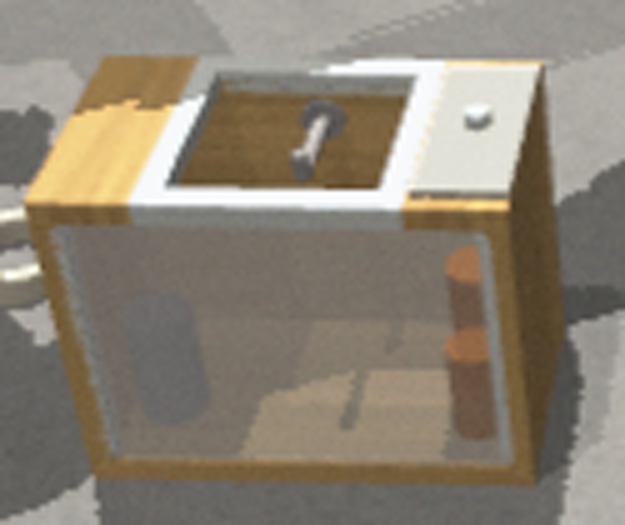

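View pics/t_cab.png

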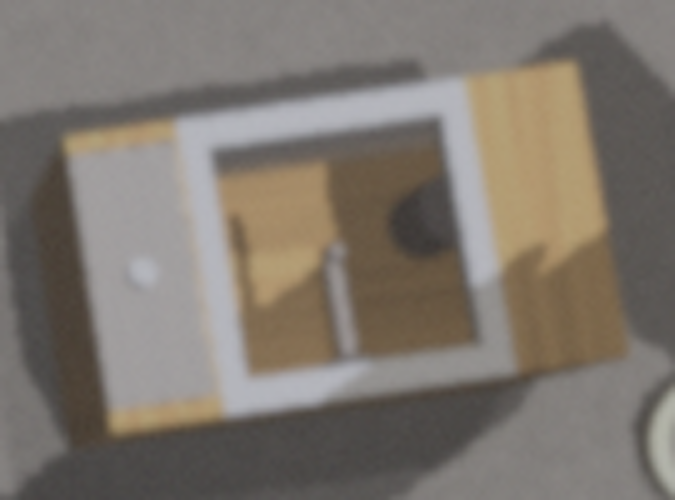

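The things that could be taken for it, in scene pixels:
- White with a narrow bar: (306,190).
- White with a solid paddle: (345,212). This is my choice, and it sits in the middle slot.
- White with an open ring: (385,215).
- Yellow: (323,190) and (371,195).
- Turquoise: (302,250) and (354,250).

The stand crop confirms the middle tool has a broad solid paddle; the left one shows empty slot beside its narrow bar, and the right one has a ring. Next I'll enlarge the crops to measure.

Run:
```python
import cv2
s=cv2.imread('pics/scene0.png');t=cv2.imread('pics/top0.png')
def c(im,x0,y0,w,h,k,fn):
    o=cv2.resize(im[y0:y0+h,x0:x0+w],None,fx=k,fy=k,interpolation=cv2.INTER_CUBIC)
    for i in range(0,w,5):
        cv2.line(o,(i*k,0),(i*k,6 if i%10 else 12),(0,0,255),1)
        if i%10==0: cv2.putText(o,str(x0+i),(i*k+2,22),0,.4,(0,0,255),1)
    for i in range(0,h,5):
        cv2.line(o,(0,i*k),(6 if i%10 else 12,i*k),(0,0,255),1)
        if i%10==0: cv2.putText(o,str(y0+i),(14,i*k+5),0,.4,(0,0,255),1)
    cv2.imwrite('pics/'+fn+'.png',o)
c(t,320,135,120,90,6,'z1'); c(s,90,155,120,60,6,'z2'); c(t,150,175,80,50,10,'z3'); c(s,325,170,50,60,10,'z4')
```

```text
(no output)
```

View pics/z1.png

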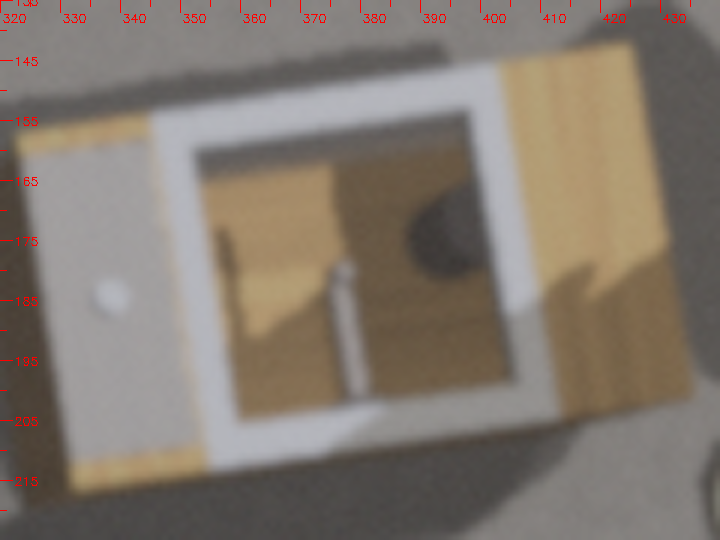

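View pics/z2.png

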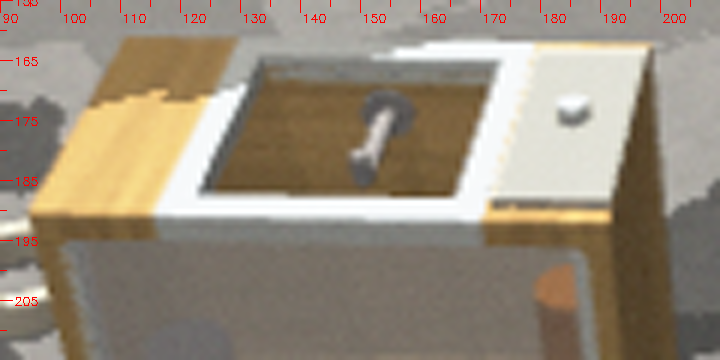

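View pics/z3.png

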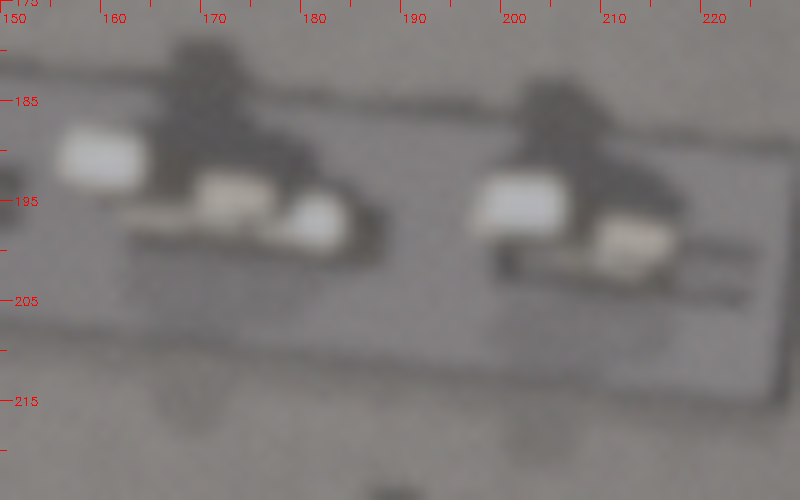

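View pics/z4.png

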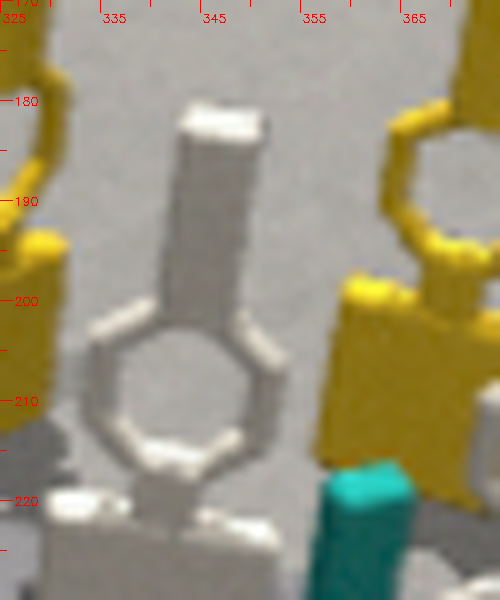

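```bash
cat >> h.py <<'E'
from scipy.optimize import least_squares
def load(fn): return dict(np.load('pics/'+fn+'.npz'))
def proj(f,P):
    P=np.atleast_2d(P); E=f['extrinsics']; c=P@E[:3,:3].T+E[:3,3]
    fl=192/np.tan(np.radians(float(f['vfov']))/2)
    return np.c_[f['cx']+fl*c[:,0]/-c[:,2], f['cy']-fl*c[:,1]/-c[:,2]]
def place(p,L):
    c,s=np.cos(p[3]),np.sin(p[3]); L=np.atleast_2d(np.array(L,float))/1000
    return np.c_[p[0]+c*L[:,0]-s*L[:,1],p[1]+s*L[:,0]+c*L[:,1],p[2]+L[:,2]]
def fit(obs,p0):
    # obs: list of (frame, local mm pts, pix)
    fun=lambda p: np.concatenate([(proj(f,place(p,L))-np.array(u)).ravel() for f,L,u in obs])
    r=least_squares(fun,p0,loss='soft_l1'); return r.x,[np.round(proj(f,place(r.x,L))-np.array(u),1).tolist() for f,L,u in obs]
E
python3 - <<'E'
from h import *
T,S=load('top0'),load('scene0')
H=[[50,50,0],[50,-50,0],[-50,-50,0],[-50,50,0]]
R=[[64,110,0],[64,-110,0],[-64,-110,0],[-64,110,0]]
oT=(T,H+R,[[352.5,160],[398,153.8],[405.7,198.3],[359.7,205],[323,158.3],[425.5,142],[435.5,201.2],[332,217.2]])
oS=(S,H+R,[[165.8,187.8],[123.3,187.3],[133.3,164.7],[173.3,165.3],[192,190.3],[95.3,190],[110.3,161.3],[198.8,162.3]])
for o in ([oT,oS],[oT],[oS]):
    p,r=fit(o,[.6,-.3,.168,.15]); print(np.round(p,4)); 
    for a in r: print(a)
t=[[6,9,175],[6,-9,175],[-6,-9,175],[-6,9,175]]
oT=(T,t,[[156.8,187.8],[164.7,188.8],[164,194.2],[156,193.2]])
oS=(S,t+[[6,-28,60],[6,28,60],[-6,-28,60],[-6,28,60]],[[350.5,184.2],[342.8,183],[343.7,180.3],[351.8,181.5],[329.5,221.2],[353,224.5],[330.8,218.7],[352.8,222]])
for o in ([oT,oS],[oS]):
    p,r=fit(o,[.6,.2,.03,0]); print(np.round(p,4)); 
    for a in r: print(a)
E
```

```text
[ 0.5097 -0.2439  0.1687  0.1221]
[[-1.9, 0.2], [-0.9, -0.7], [0.0, 1.0], [-1.0, 1.4], [-1.3, -0.2], [-1.7, 0.4], [-0.2, 0.3], [-0.4, 0.1]]
[[-0.5, -0.0], [-1.5, -0.1], [-0.9, -0.5], [-0.6, -0.7], [-1.4, 1.3], [-1.5, 0.4], [-0.4, -0.4], [-1.2, -0.4]]
[ 0.5112 -0.2475  0.1619  0.1182]
[[-0.7, -0.1], [-0.0, -0.8], [0.7, 0.6], [-0.1, 0.8], [0.1, -0.6], [-1.0, 0.5], [0.2, 0.1], [0.7, -0.7]]
[ 0.5053 -0.2433  0.1657  0.1291]
[[0.6, -0.1], [-0.2, 0.0], [-0.0, -0.3], [0.1, -0.6], [-0.3, 1.1], [-0.0, 0.6], [0.5, -0.1], [-0.6, -0.4]]
[ 0.4975  0.2207  0.0109 -0.1176]
[[-2.4, 0.1], [-1.9, -0.2], [-1.8, 0.1], [-2.3, 0.3]]
[[-0.1, 0.1], [-0.5, 0.2], [-0.8, 0.0], [-0.9, -0.0], [-0.7, 0.1], [-0.8, 0.7], [-1.4, -0.4], [-0.2, 0.1]]
[ 0.4919  0.2228  0.0073 -0.1137]
[[0.6, 0.1], [0.2, 0.2], [-0.2, 0.0], [-0.3, -0.0], [0.0, -0.1], [-0.1, 0.4], [-0.7, -0.6], [0.4, -0.2]]
```

```bash
cat >> h.py <<'E'
from scipy.spatial.transform import Rotation as Ro
def Rdown(a):  # tool x down, tool z horizontal at angle a
    x=np.array([0,0,-1.]);z=np.array([np.cos(a),np.sin(a),0]);return np.c_[x,np.cross(z,x),z]
def cur():
    s=get_state(); return np.array(s['eef_pos']),Ro.from_euler('xyz',s['ee_rot']).as_matrix()
def delta(pos,R):
    p,R0=cur(); return np.round(R0.T@(np.array(pos)-p),4), np.round(Ro.from_matrix(R0.T@R).as_rotvec(),4)
E
python3 - <<'E'
from h import *
p,R=cur(); print(p,np.round(R,3)); print('jaw ang',np.arctan2(R[1,2],R[0,2]))
W=load('wrist0'); E=W['extrinsics']; Rc=E[:3,:3].T; C=-Rc@E[:3,3]
print('cam in tool',np.round(R.T@(C-p),4)); print(np.round(R.T@Rc,3))
for a in (np.pi/2-.115,-np.pi/2-.115): print(a,delta([.495,.222,.35],Rdown(a)))
E
```

```text
[ 0.26503495 -0.62037418  0.22582324] [[-0.001 -0.92  -0.393]
 [ 0.001 -0.393  0.92 ]
 [-1.     0.     0.001]]
jaw ang 1.974513580879078
cam in tool [-0.1592  0.0828  0.0009]
[[ 0.     0.305 -0.952]
 [-0.001  0.952  0.305]
 [ 1.     0.001  0.001]]
1.4557963267948966 (array([-0.1233, -0.5424,  0.6845]), array([ 5.187e-01,  1.300e-03, -5.000e-04]))
-1.6857963267948965 (array([-0.1233, -0.5424,  0.6845]), array([-2.6229e+00,  6.0000e-04,  1.7000e-03]))
```

```bash
python3 -m crank '[[-0.06,0,0,0,0,0,1],[-0.11,-0.03,0.03,0,0,0,1],[-0.114,-0.09,0.06,0,0,0,1],[-0.114,-0.14,0.1,0.1,0,0,1],[-0.114,-0.19,0.14,0.1,0,0,1],[-0.114,-0.235,0.18,0.2,0,0,1],[-0.114,-0.28,0.22,0.3,0,0,1],[-0.114,-0.32,0.265,0.4,0,0,1],[-0.114,-0.35,0.31,0.519,0,0,1],[-0.114,-0.37,0.36,0.519,0,0,1]]'
python3 - <<'E'
from h import *
print(delta([.495,.222,.32],Rdown(1.4558)),get_state()['q'])
E
```

```text
t: 1.4
eef_pos: [0.4642, -0.1422, 0.3401]
ee_rot: [1.522, 1.57, 2.976]
force: [-0.3, 0.4, -0.1]
width: 0.0874
(array([0.0201, 0.0117, 0.3653]), array([-0.0014,  0.    , -0.0007])) [ 1.08694907e-01 -1.65520287e-02 -1.94657553e-01 -1.91048388e-04
 -1.39335983e+00 -1.79588160e+00]
```

```bash
python3 -m crank '[[0,0.002,0.05,0,0,0,1],[0,0.004,0.105,0,0,0,1],[0,0.006,0.165,0,0,0,1],[0,0.008,0.22,0,0,0,1],[0,0.01,0.28,0,0,0,1],[0.01,0.012,0.335,0,0,0,1],[0.02,0.012,0.365,0,0,0,1],[0.02,0.012,0.365,0,0,0,1],[0.02,0.012,0.365,0,0,0,1]]'
python3 - <<'E'
from h import *
print(delta([.495,.222,.32],Rdown(1.4558)),get_state()['q'])
f=snap('wrist','w1')
for z in (.17,.185): print(proj(f,place([.495,.222,.01,-.115],[[6,9,175],[6,-9,175],[-6,-9,175],[-6,9,175]])))
E
```

```text
t: 2.52
eef_pos: [0.4939, 0.2194, 0.3205]
ee_rot: [2.68, 1.57, -2.148]
force: [-0.5, 0.5, -0.0]
width: 0.088
(array([ 0.0005, -0.0008,  0.0027]), array([ 0.0001, -0.0006, -0.0003])) [ 7.80904896e-01  8.76580490e-02 -1.28873187e-01  1.37492337e-04
 -1.35488612e+00 -2.46663010e+00]
[[266.73584326 189.2824409 ]
 [250.54471304 189.29146924]
 [250.45925323 178.84349703]
 [266.84521061 178.83345554]]
[[266.73584326 189.2824409 ]
 [250.54471304 189.29146924]
 [250.45925323 178.84349703]
 [266.84521061 178.83345554]]
```

View pics/w1.png

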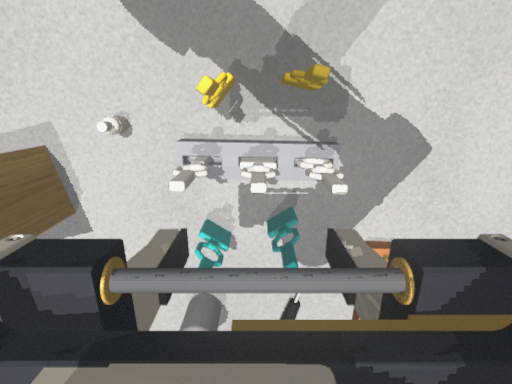

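```bash
cat >> h.py <<'E'
def crop(fn,x0,y0,w,h,k,out):
    im=cv2.imread('pics/'+fn+'.png')
    o=cv2.resize(im[y0:y0+h,x0:x0+w],None,fx=k,fy=k,interpolation=cv2.INTER_CUBIC)
    for i in range(0,w,5):
        cv2.line(o,(i*k,0),(i*k,6 if i%10 else 12),(0,0,255),1)
        if i%10==0: cv2.putText(o,str(x0+i),(i*k+2,22),0,.4,(0,0,255),1)
    for i in range(0,h,5):
        cv2.line(o,(0,i*k),(6 if i%10 else 12,i*k),(0,0,255),1)
        if i%10==0: cv2.putText(o,str(y0+i),(14,i*k+5),0,.4,(0,0,255),1)
    cv2.imwrite('pics/'+out+'.png',o)
E
python3 -c "
from h import *
crop('w1',220,145,80,55,10,'w1a')"
```

```text
(no output)
```

View pics/w1a.png

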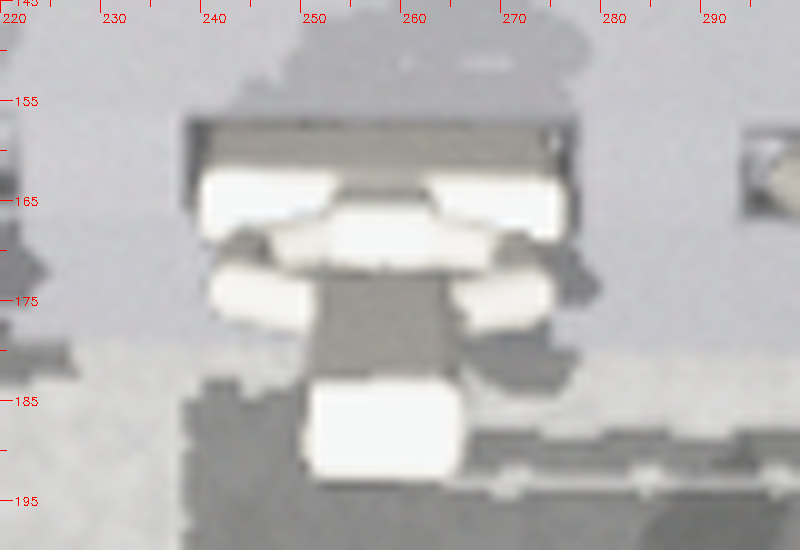

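Run:
```python
from h import *
W,T,S=load('w1'),load('top0'),load('scene0')
t=[[6,9,175],[6,-9,175],[-6,-9,175],[-6,9,175]]
# wrist image right = +jaw(z)=+y; image up = robot side (-x)
oW=(W,t+[[-6,-28,60],[-6,28,60]],[[266,193],[250.9,193],[250.7,183],[266,183],[240,162.2],[276.5,162.2]])
oT=(T,t,[[156.8,187.8],[164.7,188.8],[164,194.2],[156,193.2]])
oS=(S,t+[[6,-28,60],[6,28,60],[-6,-28,60],[-6,28,60]],[[350.5,184.2],[342.8,183],[343.7,180.3],[351.8,181.5],[329.5,221.2],[353,224.5],[330.8,218.7],[352.8,222]])
oS=(S,oS[1],[oS[2][1],oS[2][0]]+oS[2][2:] ) if 0 else oS
for o in ([oW],[oW,oS],[oW,oS,oT]):
    p,r=fit(o,[.495,.222,.01,-.1]); print(np.round(p,4)); 
    for a in r: print(a)
```

```text
[ 0.5017  0.2211  0.0021 -0.1155]
[[0.3, -0.1], [-0.3, -0.1], [-0.2, -0.2], [0.4, -0.2], [-0.2, 0.3], [-0.1, 0.3]]
[ 0.4989  0.2215  0.0122 -0.1142]
[[0.8, 0.3], [-0.4, 0.3], [-0.3, -0.1], [0.9, -0.2], [-0.5, -0.2], [0.5, -0.2]]
[[0.4, 0.0], [0.0, 0.1], [-0.4, -0.1], [-0.5, -0.2], [-0.3, 0.1], [-0.3, 0.6], [-1.0, -0.4], [0.3, 0.0]]
[ 0.4987  0.2211  0.0118 -0.1167]
[[0.3, 0.1], [-0.8, 0.0], [-0.7, -0.4], [0.5, -0.4], [-0.8, -0.4], [0.2, -0.3]]
[[0.2, 0.1], [-0.2, 0.2], [-0.6, 0.0], [-0.7, -0.1], [-0.5, 0.2], [-0.5, 0.7], [-1.2, -0.3], [0.1, 0.1]]
[[-2.7, -0.5], [-2.2, -0.8], [-2.1, -0.5], [-2.6, -0.3]]
```

```bash
python3 -c "
from h import *
print(delta([.499,.2213,.21],Rdown(np.pi/2-.115)))"
```

```text
(array([ 0.1108, -0.0047,  0.0028]), array([-0.0005,  0.    ,  0.0002]))
```

```bash
python3 -m crank '[[0.04,-0.005,0.003,0,0,0,1],[0.08,-0.005,0.003,0,0,0,1],[0.11,-0.005,0.003,0,0,0,1],[0.11,-0.005,0.003,0,0,0,1],[0.11,-0.005,0.003,0,0,0,1]]'
python3 -c "
from h import *
snap('wrist','w2'); crop('w2',190,170,140,110,5,'w2a')
print(delta([.499,.2213,.156],Rdown(np.pi/2-.115)))"
```

```text
t: 3.2
eef_pos: [0.5002, 0.222, 0.2124]
ee_rot: [-0.975, 1.569, 0.48]
force: [0.6, 0.4, -0.5]
width: 0.0877
(array([ 0.0566,  0.0013, -0.0012]), array([-0.0005,  0.0019,  0.0022]))
```

View pics/w2a.png

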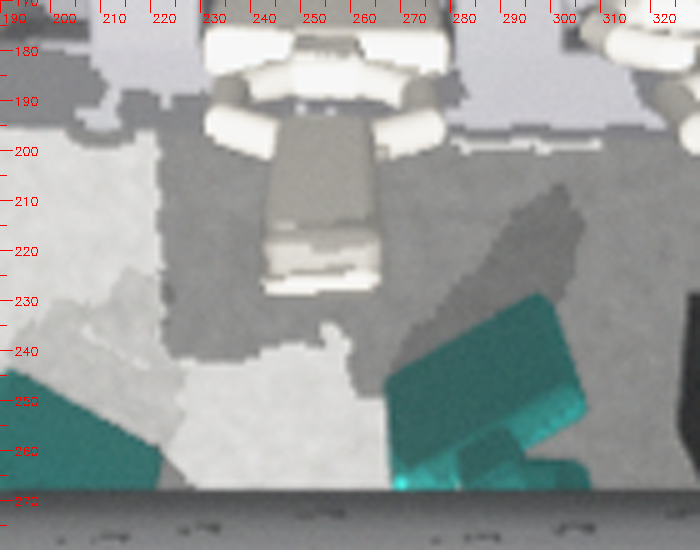

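Run:
```python
from h import *
W=load('w2');W1=load('w1');S=load('scene0')
t=[[6,9,175],[6,-9,175],[-6,-9,175],[-6,9,175]]
u=[[265.8,227.5],[242.7,229],[242.9,217],[266,215.5]]
o2=(W,t+[[-6,-28,60],[-6,28,60]],u+[[231,175.5],[280,175.5]])
o1=(W1,t+[[-6,-28,60],[-6,28,60]],[[266,193],[250.9,193],[250.7,183],[266,183],[240,162.2],[276.5,162.2]])
oS=(S,t+[[6,-28,60],[6,28,60],[-6,-28,60],[-6,28,60]],[[350.5,184.2],[342.8,183],[343.7,180.3],[351.8,181.5],[329.5,221.2],[353,224.5],[330.8,218.7],[352.8,222]])
oS=(S,oS[1],[oS[2][i] for i in (0,1,2,3,4,5,6,7)])
for o in ([o2],[o1,o2],[o1,o2,oS]):
    p,r=fit(o,[.495,.222,.01,-.1]); print(np.round(p,4)); 
    for a in r: print(a)
print(delta([*p[:2],p[2]+.145],Rdown(np.pi/2-.115)))
```

```text
[ 0.5015  0.2209  0.0038 -0.1123]
[[0.5, 1.5], [0.0, 0.1], [-0.5, -2.5], [0.4, -1.1], [-0.3, 0.8], [-0.3, 0.6]]
[ 0.5012  0.221   0.0044 -0.1138]
[[0.3, 0.1], [-0.4, 0.1], [-0.3, -0.0], [0.4, -0.1], [-0.4, 0.3], [-0.0, 0.3]]
[[0.6, 1.4], [0.0, -0.0], [-0.5, -2.7], [0.5, -1.2], [-0.3, 0.6], [-0.2, 0.4]]
[ 0.4988  0.2214  0.0118 -0.1142]
[[0.6, 0.1], [-0.5, 0.1], [-0.4, -0.3], [0.7, -0.4], [-0.6, -0.3], [0.4, -0.3]]
[[1.2, 2.8], [-0.3, 1.3], [-0.8, -1.9], [1.1, -0.4], [-0.8, 0.1], [0.5, -0.0]]
[[0.3, 0.2], [-0.1, 0.2], [-0.5, 0.0], [-0.6, -0.0], [-0.4, 0.2], [-0.4, 0.7], [-1.1, -0.3], [0.2, 0.1]]
(array([ 0.0558,  0.0015, -0.0011]), array([-0.0005,  0.0019,  0.0022]))
```

```bash
python3 -m crank '[[0.03,0.001,-0.001,0,0,0,1],[0.052,0.001,-0.001,0,0,0,1],[0.058,0.001,-0.001,0,0,0,1],[0.058,0.001,-0.001,0,0,0,1],[0.058,0.001,-0.001,0,0,0,1]]' 30
python3 -c "
from h import *
snap('wrist','w3');snap('scene','s3');crop('w3',160,150,190,130,4,'w3a');crop('s3',300,130,90,120,5,'s3a')
print(cur()[0])"
```

```text
t: 3.88
eef_pos: [0.4989, 0.2217, 0.1539]
ee_rot: [-0.815, 1.569, 0.641]
force: [0.1, -0.0, 0.3]
width: 0.0876
[0.49870122 0.2216158  0.15359012]
```

View pics/w3a.png

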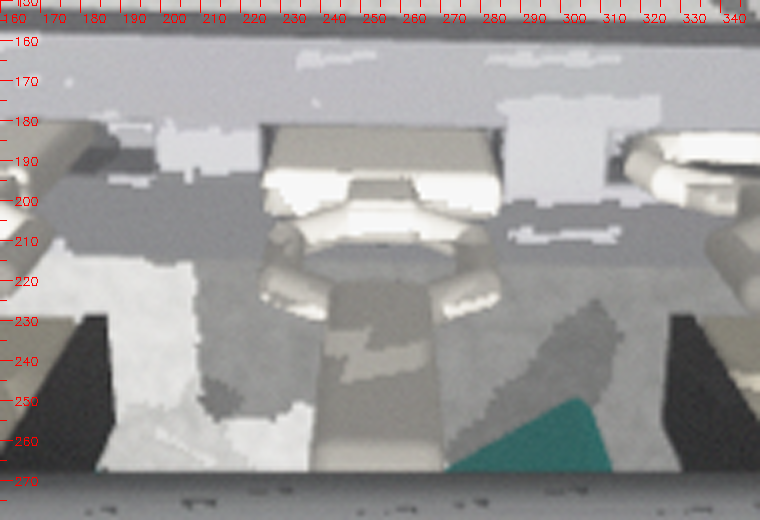

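View pics/s3a.png

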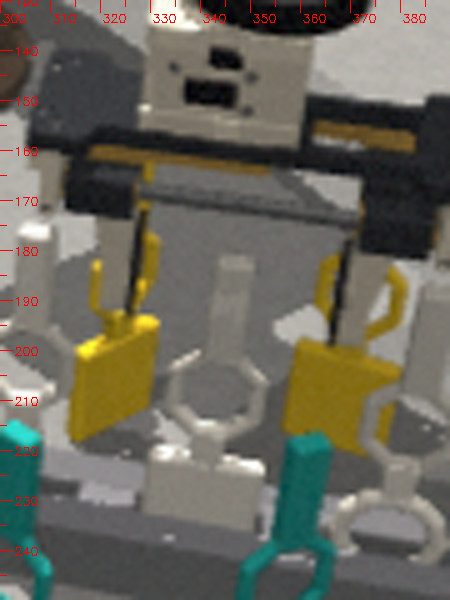

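Run:
```python
from h import *
S=load('s3')
p,R=cur()
print(proj(S,[p, p+R[:,2]*.044,p-R[:,2]*.044]))
print(proj(S,place([.4988,.2214,.0118,-.114],[[6,0,h] for h in (124,140,145,150,175)])))
print(proj(S,place([.5012,.2214,.0044,-.114],[[6,0,h] for h in (124,140,145,150,175)])))
```

```text
[[345.27955164 194.24656578]
 [364.73834417 197.10055479]
 [326.16347185 191.44284189]]
[[344.01576499 201.9590484 ]
 [344.85677237 196.37337002]
 [345.12277807 194.60665274]
 [345.39032615 192.82969152]
 [346.75167863 183.78806206]]
[[343.65596192 205.12505439]
 [344.49168084 199.58164395]
 [344.75600635 197.82834537]
 [345.02186087 196.06490469]
 [346.37453981 187.09244465]]
```

```bash
python3 -m crank '[[-0.003,0,0,0,0,0,1],[-0.003,0,0,0,0,0,0.5],[-0.003,0,0,0,0,0,0],[-0.003,0,0,0,0,0,0],[-0.003,0,0,0,0,0,0],[-0.003,0,0,0,0,0,0],[-0.003,0,0,0,0,0,0],[-0.003,0,0,0,0,0,0]]' 30
python3 -c "
from h import *
snap('scene','s4');crop('s4',300,130,90,120,5,'s4a')
print(cur()[0])"
```

```text
t: 4.97
eef_pos: [0.4982, 0.2212, 0.1555]
ee_rot: [2.188, 1.571, -2.639]
force: [0.4, -0.7, -0.1]
width: 0.0232
[0.49821035 0.22121254 0.15554806]
```

View pics/s4a.png

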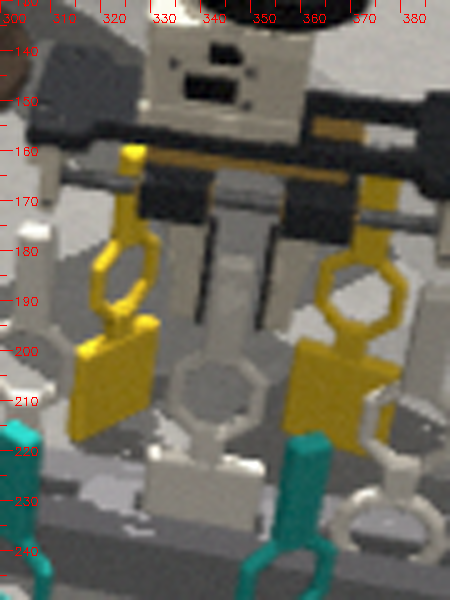

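Still closing (23 mm); it needs a few more rows.

```bash
python3 -m crank '[[0,0,0,0,0,0,0],[0,0,0,0,0,0,0],[0,0,0,0,0,0,0]]' 30
python3 -c "
from h import *
snap('scene','s5');crop('s5',300,130,90,120,5,'s5a')
print(cur()[0],get_state()['force'])"
```

```text
t: 5.4
eef_pos: [0.4982, 0.2212, 0.1555]
ee_rot: [2.129, 1.571, -2.699]
force: [-0.5, -0.5, -1.3]
width: 0.0179
[0.49816353 0.22115953 0.15549627] [ 0.45050272 -0.24465662 -1.21015972]
```

View pics/s5a.png

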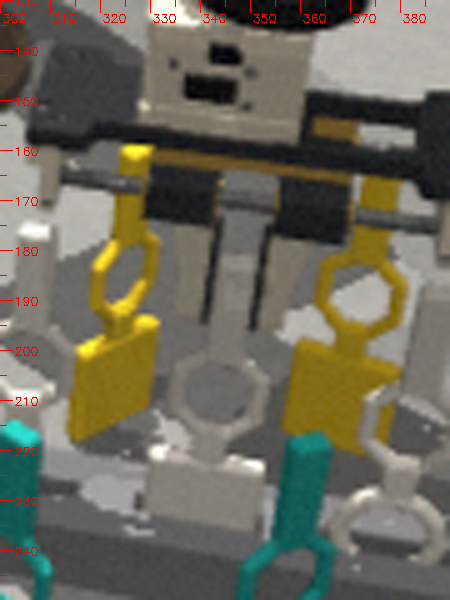

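```bash
python3 -m crank '[[-0.03,0,0,0,0,0,0],[-0.07,0,0,0,0,0,0],[-0.12,0,0,0,0,0,0],[-0.17,0,0,0,0,0,0],[-0.20,0,0,0,0,0,0],[-0.20,0,0,0,0,0,0],[-0.20,0,0,0,0,0,0]]'
python3 -c "
from h import *
snap('scene','s6');crop('s6',280,80,120,150,4,'s6a')
print(delta([.532,-.242,.355],Rdown(np.pi/2+.124)))"
```

```text
t: 6.32
eef_pos: [0.4978, 0.2211, 0.3546]
ee_rot: [1.987, 1.57, -2.84]
force: [0.5, -0.6, -1.5]
width: 0.0181
(array([-3.00e-04, -8.73e-02, -4.56e-01]), array([-0.2392, -0.001 , -0.0018]))
```

View pics/s6a.png

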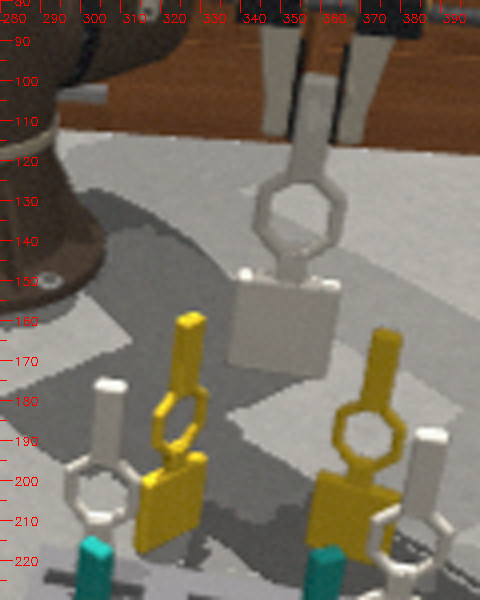

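The occluder is out of the stand and hanging upright in the grip, with its tab top at about (357,98) in the scene view. The bar tool and the ring tool haven't moved.

```bash
python3 -m crank '[[0,-0.005,-0.03,0,0,0,0],[0,-0.012,-0.08,0,0,0,0],[0,-0.024,-0.135,-0.05,0,0,0],[0,-0.035,-0.19,-0.1,0,0,0],[0,-0.047,-0.245,-0.15,0,0,0],[0,-0.058,-0.3,-0.2,0,0,0],[0,-0.068,-0.355,-0.239,0,0,0],[0,-0.079,-0.41,-0.239,0,0,0],[0,-0.087,-0.445,-0.239,0,0,0],[0,-0.087,-0.456,-0.239,0,0,0]]'
python3 -m crank '[[0,0,0,0,0,0,0],[0,0,0,0,0,0,0]]'
python3 -c "
from h import *
snap('scene','s7');snap('wrist','w7');snap('top','t7')
print(delta([.532,-.242,.355],Rdown(np.pi/2+.124)))"
```

```text
t: 7.62
eef_pos: [0.5317, -0.2436, 0.3534]
ee_rot: [1.311, 1.567, 3.003]
force: [0.3, 0.6, -1.3]
width: 0.0177
t: 7.88
eef_pos: [0.5322, -0.2409, 0.3554]
ee_rot: [0.664, 1.57, 2.36]
force: [-0.7, 0.2, -1.9]
width: 0.0176
(array([ 0.0008,  0.0005, -0.0012]), array([ 0.0013, -0.    ,  0.0005]))
```

View pics/w7.png

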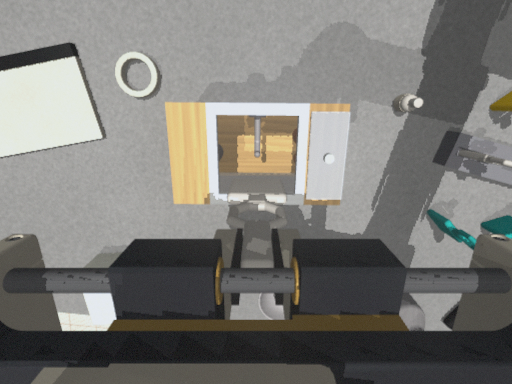

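View pics/s7.png

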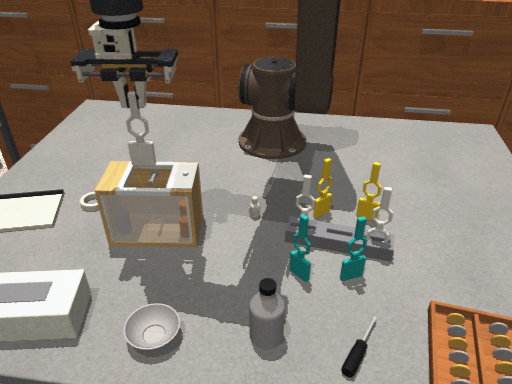

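```bash
python3 -c "
from h import *
crop('w7',160,95,130,125,6,'w7a') if 0 else crop('w7',160,92,125,98,6,'w7a'); crop('w7',250,92,110,125,4,'w7b')"
```

```text
(no output)
```

View pics/w7a.png

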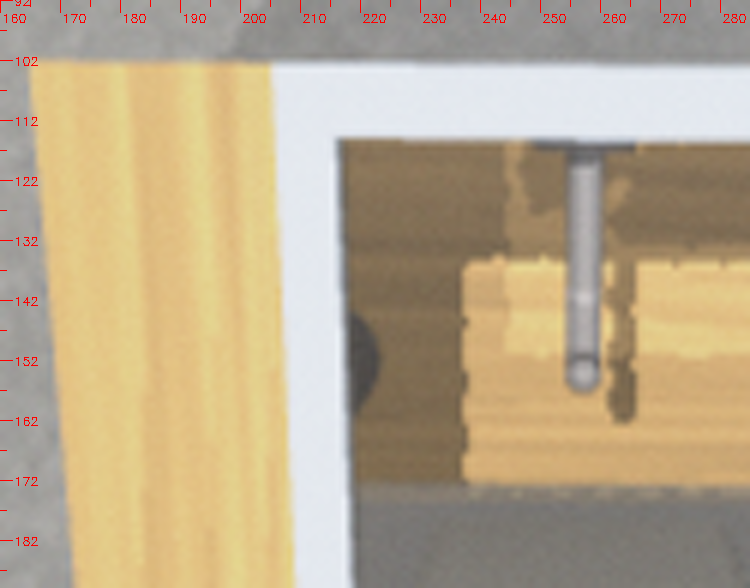

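View pics/w7b.png

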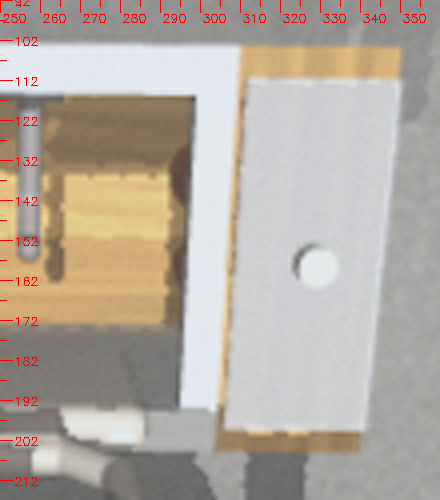

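Run:
```python
from h import *
W=load('w7');S=load('scene0')
L=[[-50,-50,0],[-50,50,0],[50,50,0],[-64,-110,0],[-64,110,0],[64,110,0],[64,-110,0]]
oW=(W,L,[[216,115],[298.3,115.8],[295.5,193.5],[164.8,102.2],[350,103.5],[340.2,205],[174,206]])
H=[[50,50,0],[50,-50,0],[-50,-50,0],[-50,50,0]]
R=[[64,110,0],[64,-110,0],[-64,-110,0],[-64,110,0]]
oS=(S,H+R,[[165.8,187.8],[123.3,187.3],[133.3,164.7],[173.3,165.3],[192,190.3],[95.3,190],[110.3,161.3],[198.8,162.3]])
for o in ([oW],[oW,oS]):
    p,r=fit(o,[.508,-.245,.168,.124]); print(np.round(p,4)); 
    for a in r: print(a)
fun=lambda q: ((lambda r:r))(0)
# z fixed .168
g=lambda q: (proj(W,place([q[0],q[1],.168,q[2]],L))-np.array(oW[2])).ravel()
q=least_squares(g,[.508,-.245,.124],loss='soft_l1').x; print('zfix',np.round(q,4),np.round(g(q),1))
P=[q[0],q[1],.168,q[2]]
print('hook pred',proj(W,place(P,[[-4,0,-12],[0,0,-12],[-24,0,-22]])))
p0,Rt=cur(); print('tcp in frame mm',np.round(1000*(np.array([[np.cos(q[2]),np.sin(q[2])],[-np.sin(q[2]),np.cos(q[2])]])@(p0[:2]-q[:2])),1), p0)
# tool paddle predicted in wrist
print(delta([*place(P,[[24,0,0]])[0,:2],.355],Rdown(np.pi/2+q[2])))
```

```text
[ 0.512  -0.242   0.1693  0.1216]
[[-0.3, 0.3], [0.7, -0.3], [-0.2, 1.1], [-0.2, 0.7], [0.2, -0.2], [-0.2, -0.2], [0.2, -1.6]]
[ 0.5118 -0.2417  0.1697  0.1221]
[[-0.1, 0.1], [1.0, -0.5], [0.0, 1.1], [-0.1, 0.6], [0.5, -0.4], [0.2, -0.3], [0.3, -1.6]]
[[0.1, 0.2], [-1.0, 0.2], [-0.4, -0.4], [-0.0, -0.5], [-0.7, 1.6], [-1.0, 0.7], [0.0, -0.2], [-0.6, -0.2]]
zfix [ 0.5121 -0.2419  0.1213] [-0.1  0.3  0.5 -0.3 -0.4  0.9  0.2  0.7 -0.2 -0.1 -0.5 -0.5  0.4 -2. ]
hook pred [[257.2363385  151.82111316]
 [257.22670517 154.88691489]
 [257.27613471 135.33502521]]
tcp in frame mm [20.3 -1.3] [ 0.53235587 -0.24075492  0.35583125]
(array([ 0.0008, -0.0037,  0.0013]), array([ 0.004 , -0.    ,  0.0005]))
```

Run:
```python
from h import *
crop('w7',215,185,85,65,9,'w7c')
W=load('w7'); p,R=cur(); yaw=np.arctan2(R[1,2],R[0,2])-np.pi/2
for d in (0,.003):
  T=[p[0]+d*np.cos(yaw),p[1]+d*np.sin(yaw),p[2]-.1435,yaw]
  print(np.round(proj(W,place(T,[[-6,-28,60],[-6,28,60],[-6,-28,0],[-6,28,0],[6,-28,60],[6,28,60],[-6,-9,124],[-6,9,124]])),1).tolist())
```

```text
[[225.4, 192.5], [286.4, 192.4], [231.2, 176.3], [281.0, 176.2], [225.8, 204.8], [286.0, 204.7], [242.7, 220.2], [268.4, 220.2]]
[[225.5, 195.6], [286.3, 195.5], [231.2, 178.9], [280.9, 178.8], [226.0, 207.8], [285.9, 207.7], [242.7, 224.2], [268.4, 224.2]]
```

View pics/w7c.png

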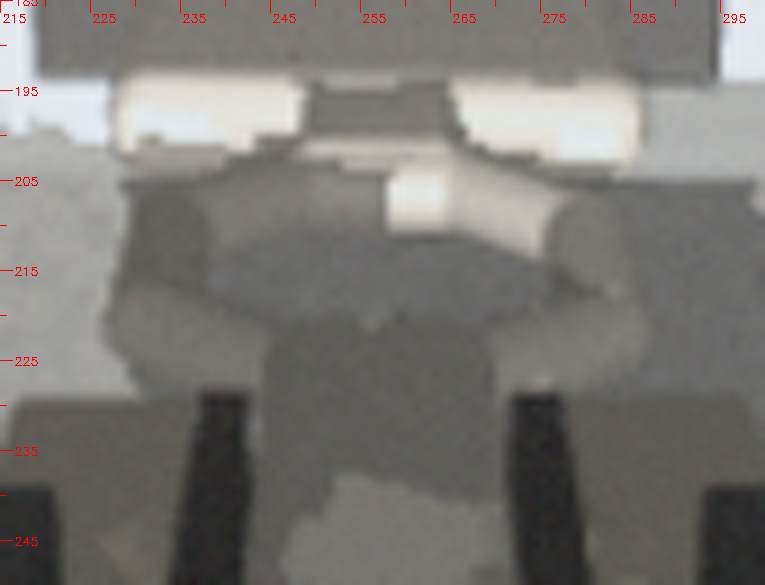

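Run:
```python
from h import *
crop('s7',95,65,75,110,7,'s7a') if 0 else crop('s7',105,70,60,84,7,'s7a')
S=load('s7'); p,R=cur(); yaw=np.arctan2(R[1,2],R[0,2])-np.pi/2
print(proj(S,[p+R[:,2]*.009-R[:,1]*.0095,p-R[:,2]*.009-R[:,1]*.0095]))
for h in (.1435,.150):
  T=[p[0],p[1],p[2]-h,yaw]
  print(h,np.round(proj(S,place(T,[[6,-9,175],[6,9,175],[6,-9,124],[6,9,124],[6,-28,60],[6,28,60],[6,-28,0],[6,28,0]])),1).tolist())
```

```text
[[136.89302635 108.69611747]
 [128.24881086 108.62474382]]
0.1435 [[126.1, 93.6], [134.9, 93.7], [130.2, 116.5], [138.7, 116.5], [126.3, 143.1], [151.7, 143.3], [130.7, 166.3], [155.3, 166.5]]
0.15 [[126.7, 96.6], [135.4, 96.7], [130.7, 119.3], [139.2, 119.4], [126.8, 145.7], [152.1, 145.9], [131.2, 168.7], [155.7, 169.0]]
```

View pics/s7a.png

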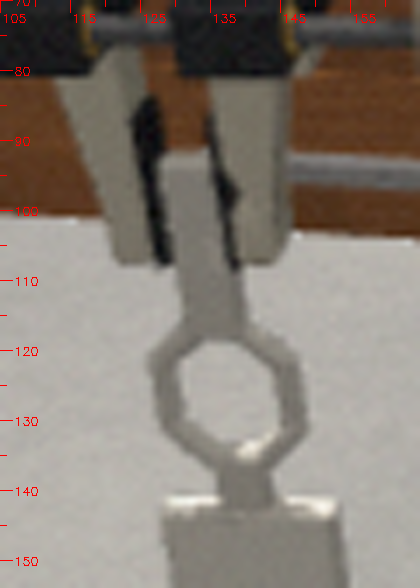

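```bash
python3 -m crank '[[0,-0.004,0.001,0.004,0,0,0],[0.03,-0.004,0.001,0.004,0,0,0],[0.06,-0.004,0.001,0.004,0,0,0],[0.09,-0.004,0.001,0.004,0,0,0],[0.12,-0.004,0.001,0.004,0,0,0],[0.145,-0.004,0.001,0.004,0,0,0],[0.16,-0.004,0.001,0.004,0,0,0],[0.164,-0.004,0.001,0.004,0,0,0],[0.164,-0.004,0.001,0.004,0,0,0],[0.164,-0.004,0.001,0.004,0,0,0]]'
python3 -c "
from h import *
snap('scene','s8');snap('wrist','w8');crop('s8',85,110,125,140,4,'s8a');crop('w8',130,60,260,190,3,'w8a')
P=[.512,-.242,.1685,.1215]
for x in (24,-24): print(delta([*place(P,[[x,0,0]])[0,:2],.192],Rdown(np.pi/2+.1215)))
print(get_state()['force'],cur()[0])"
```

```text
t: 9.28
eef_pos: [0.5366, -0.2404, 0.1926]
ee_rot: [-1.929, 1.569, -0.238]
force: [0.1, 0.1, -0.9]
width: 0.018
(array([0.0004, 0.0005, 0.0013]), array([-0.0016, -0.0004,  0.0014]))
(array([0.0004, 0.0485, 0.0013]), array([-0.0016, -0.0004,  0.0014]))
[ 0.29046833  0.40206239 -0.189582  ] [ 0.53648209 -0.24035625  0.19242269]
```

View pics/s8a.png

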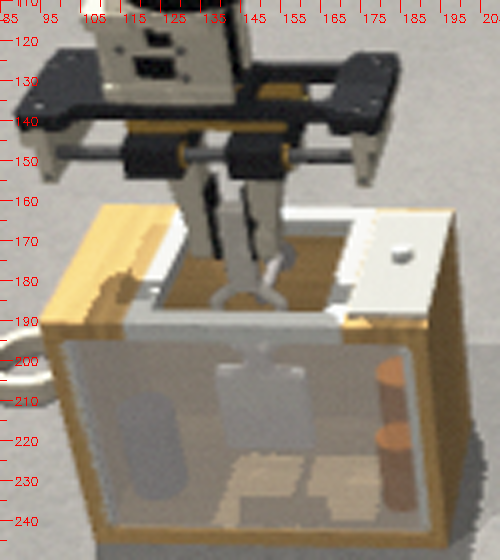

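View pics/w8a.png

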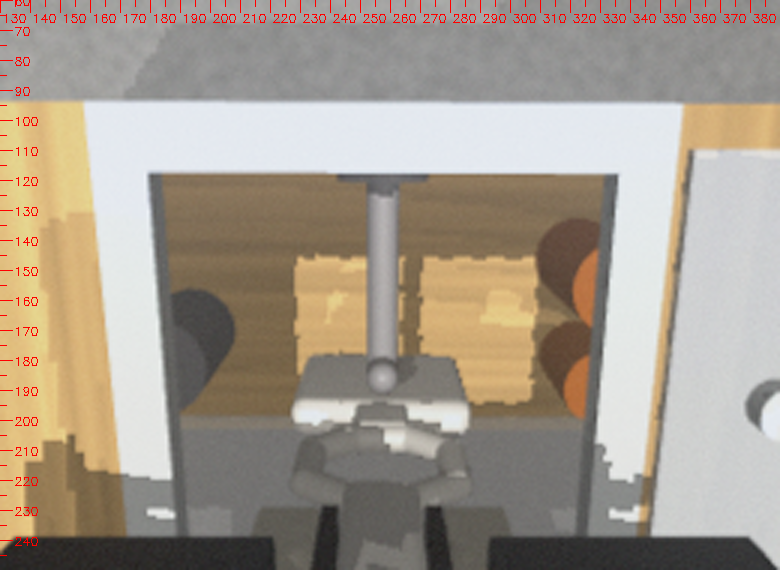

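```bash
python3 -m crank '[[0,0.008,0.001,0,0,0,0],[0,0.016,0.001,0,0,0,0],[0,0.024,0.001,0,0,0,0],[0,0.028,0.001,0,0,0,0],[0,0.028,0.001,0,0,0,0]]'
python3 -c "
from h import *
snap('scene','s9');snap('wrist','w9');crop('s9',115,150,70,60,9,'s9a');crop('w9',200,90,110,150,4,'w9a')
print(get_state()['force'],get_state()['moment'],cur()[0])"
```

```text
t: 10.0
eef_pos: [0.5079, -0.2427, 0.1918]
ee_rot: [-1.822, 1.57, -0.132]
force: [0.4, 0.6, -0.4]
width: 0.0178
[-0.25846303 -0.55600106 -0.95293993] [-3.33350756e-05 -3.03768790e-02  2.84776947e-02] [ 0.50832524 -0.24268871  0.19166898]
```

View pics/s9a.png

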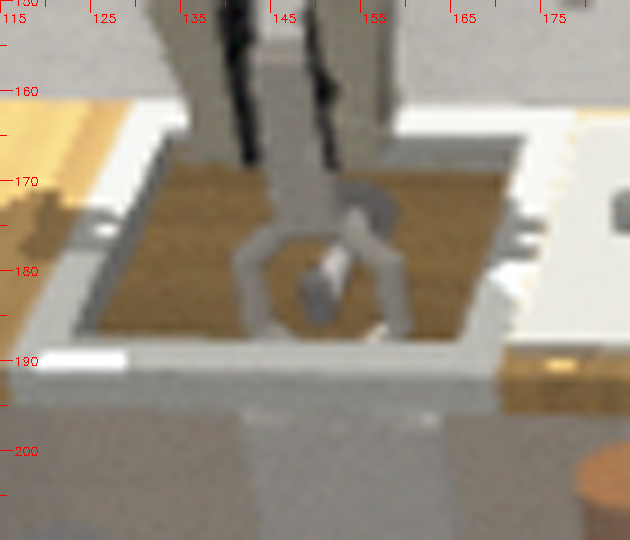

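View pics/w9a.png

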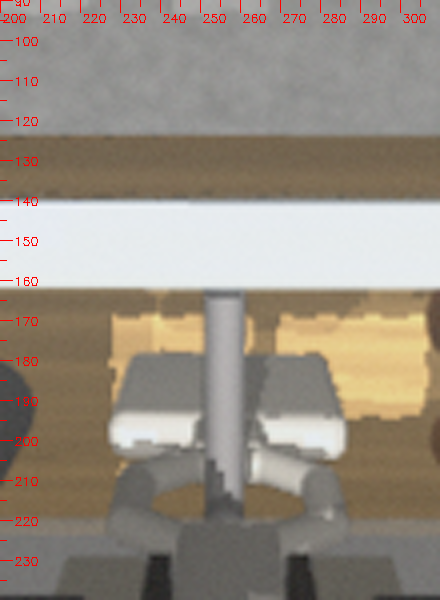

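```bash
python3 -m crank '[[0,0.008,0,0,0,0,0],[0,0.016,0,0,0,0,0],[0,0.02,0,0,0,0,0],[0,0.02,0,0,0,0,0],[0.006,0.02,0,0,0,0,0],[0.011,0.02,0,0,0,0,0],[0.014,0.02,0,0,0,0,0],[0.014,0.02,0,0,0,0,0],[0.014,0.02,0,0,0,0,0]]'
python3 -c "
from h import *
snap('scene','s10');snap('wrist','w10');crop('s10',115,150,70,60,9,'s10a');crop('w10',180,90,160,150,4,'w10a')
P=[.512,-.242,.1685,.1215]
print(delta([*place(P,[[-24,0,0]])[0,:2],.1735],Rdown(np.pi/2+.1215)))
print(get_state()['force'],get_state()['moment'],cur()[0])"
```

```text
t: 11.22
eef_pos: [0.4884, -0.2451, 0.1776]
ee_rot: [-2.657, 1.571, -0.966]
force: [0.8, -0.5, -1.5]
width: 0.0177
(array([0.0042, 0.0002, 0.0001]), array([-0.0017, -0.0001,  0.0003]))
[-0.21956211 -0.44162568 -0.64290782] [ 0.00859033 -0.0299484  -0.08018349] [ 0.48842719 -0.24502831  0.17770313]
```

View pics/s10a.png

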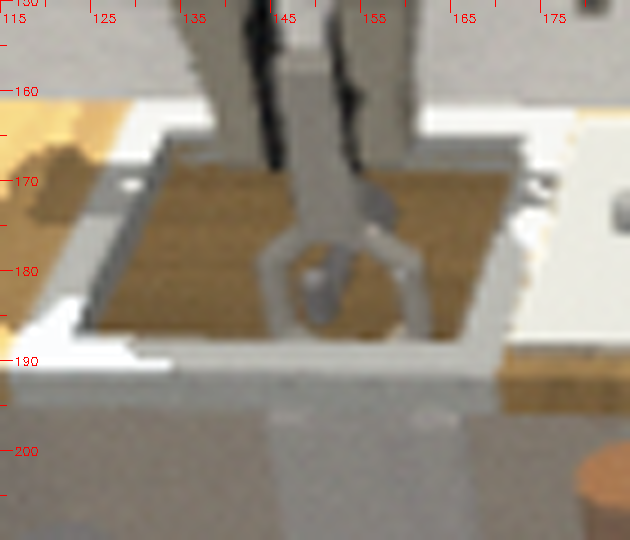

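View pics/w10a.png

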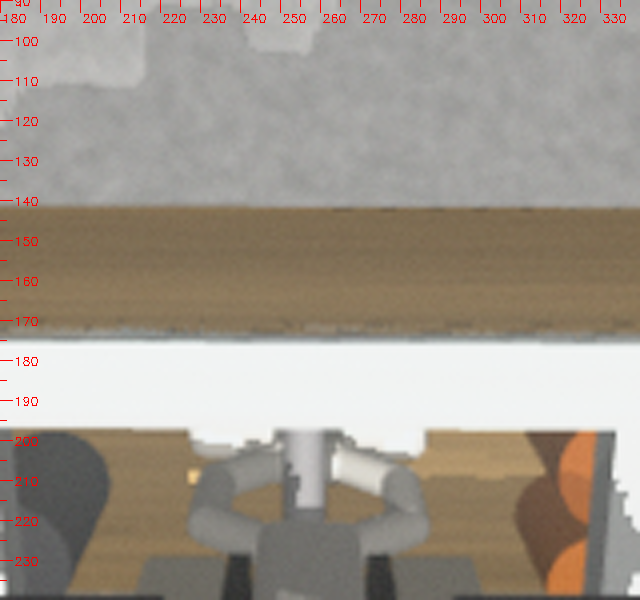

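```bash
python3 -m crank '[[0.0015,0,0,0,0,0,0],[0.003,0,0,0,0,0,0],[0.003,0,0,0,0,0,0]]'; python3 -m crank '[[0.0005,0,0,0,0,0,0],[0.001,0,0,0,0,0,0],[0.001,0,0,0,0,0,0]]'; python3 -c "
from h import *
for i in range(6): print(np.round(get_state()['force'],1),cur()[0])"
```

```text
t: 11.7
eef_pos: [0.4882, -0.245, 0.1744]
ee_rot: [1.22, 1.57, 2.91]
force: [1.2, -0.3, -0.6]
width: 0.0175
t: 12.08
eef_pos: [0.4883, -0.245, 0.1735]
ee_rot: [1.155, 1.571, 2.845]
force: [1.5, -0.2, -1.0]
width: 0.0181
[ 1.5 -0.2 -1. ] [ 0.48827863 -0.2450094   0.17352146]
[ 1.5 -0.2 -1. ] [ 0.48827863 -0.2450094   0.17352146]
[ 1.5 -0.2 -1. ] [ 0.48827863 -0.2450094   0.17352146]
[ 1.5 -0.2 -1. ] [ 0.48827863 -0.2450094   0.17352146]
[ 1.5 -0.2 -1. ] [ 0.48827863 -0.2450094   0.17352146]
[ 1.5 -0.2 -1. ] [ 0.48827863 -0.2450094   0.17352146]
```

```bash
python3 -m crank '[[0.0005,0,0,0,0,0,0],[0.001,0,0,0,0,0,0],[0.001,0,0,0,0,0,0]]'; python3 -c "
from h import *
snap('scene','s11');crop('s11',90,150,115,100,6,'s11a')"
```

```text
t: 12.45
eef_pos: [0.4884, -0.2451, 0.173]
ee_rot: [-2.122, 1.57, -0.431]
force: [-0.7, 0.3, 3.4]
width: 0.0177
```

View pics/s11a.png

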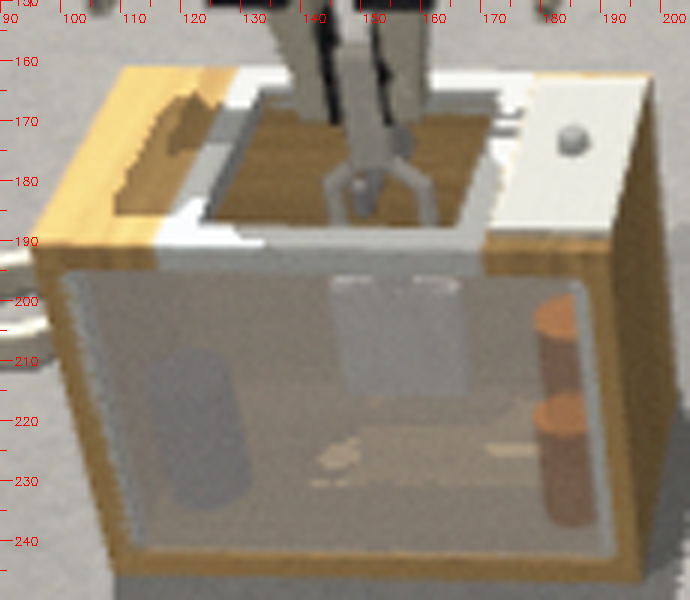

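The force turned upward (+3.4 N), so the loop is resting on the bar, which matches the predicted height. I'll open the fingers part-way and then retreat straight up.

```bash
python3 -m crank '[[0,0,0,0,0,0,0.25],[0,0,0,0,0,0,0.35],[0,0,0,0,0,0,0.4],[0,0,0,0,0,0,0.4],[0,0,0,0,0,0,0.4],[0,0,0,0,0,0,0.4]]'; python3 -c "
from h import *
snap('scene','s12');crop('s12',90,150,115,100,6,'s12a')"
```

```text
t: 13.25
eef_pos: [0.4883, -0.245, 0.1726]
ee_rot: [2.62, 1.571, -1.973]
force: [-0.3, -0.1, 0.4]
width: 0.035
```

View pics/s12a.png

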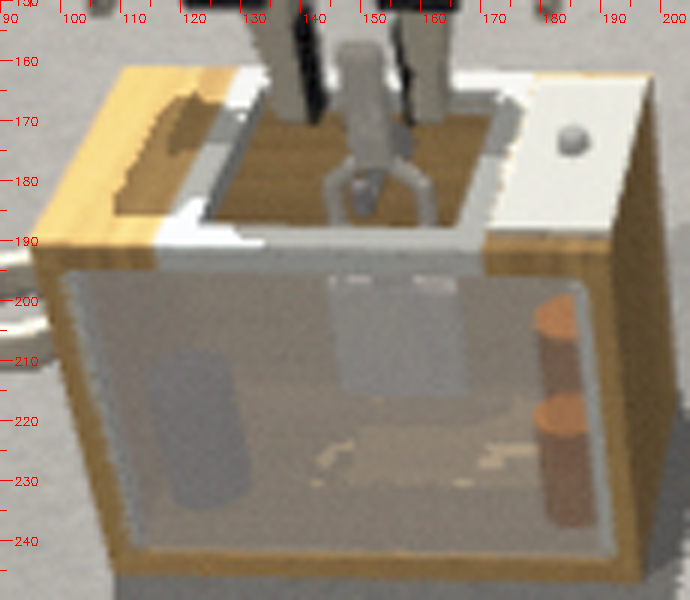

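The occluder hangs upright between the open fingers and touches neither. Now retreating straight up.

```bash
python3 -m crank '[[-0.01,0,0,0,0,0,0.4],[-0.03,0,0,0,0,0,0.4],[-0.06,0,0,0,0,0,0.4],[-0.1,0,0,0,0,0,0.4],[-0.15,0,0,0,0,0,0.4],[-0.18,0,0,0,0,0,0.4],[-0.18,0,0,0,0,0,0.4],[-0.18,0,0,0,0,0,0.4]]'; python3 -m crank '[[0,0,0,0,0,0,0.4],[0,0,0,0,0,0,0.4],[0,0,0,0,0,0,0.4],[0,0,0,0,0,0,0.4],[0,0,0,0,0,0,0.4],[0,0,0,0,0,0,0.4],[0,0,0,0,0,0,0.4],[0,0,0,0,0,0,0.4]]'; python3 -c "
from h import *
snap('scene','s13');snap('top','t13');snap('wrist','w13');crop('s13',90,130,115,118,5,'s13a');crop('w13',150,90,220,140,3,'w13a')"
```

```text
t: 14.3
eef_pos: [0.488, -0.2448, 0.3524]
ee_rot: [0.126, 1.57, 1.816]
force: [-0.1, -0.2, -0.7]
width: 0.0349
t: 15.3
eef_pos: [0.4883, -0.245, 0.3526]
ee_rot: [-2.237, 1.571, -0.546]
force: [0.0, -0.3, 1.1]
width: 0.0352
```

View pics/s13a.png

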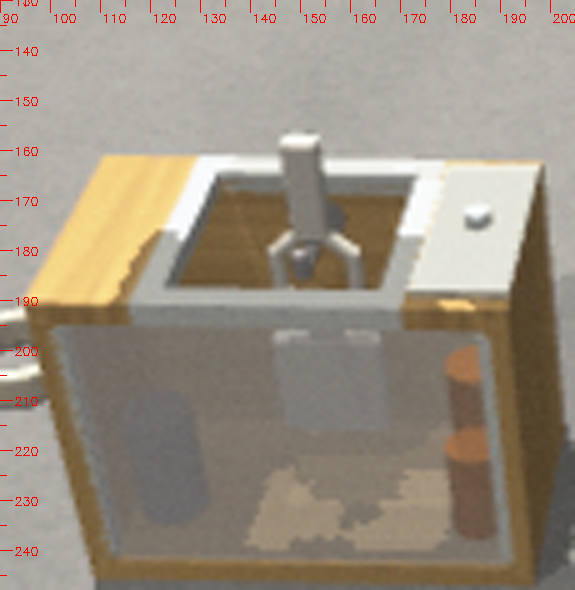

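View pics/w13a.png

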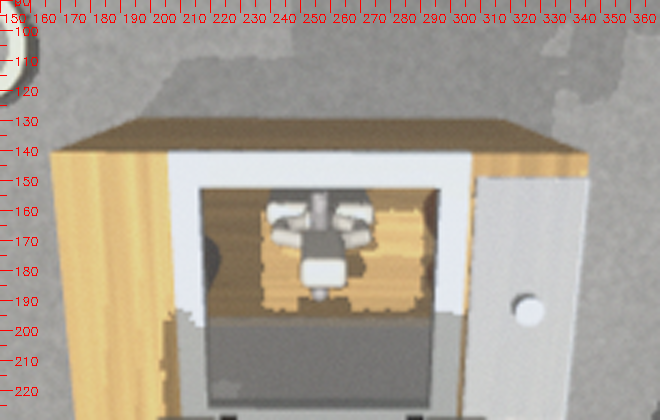

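View pics/s13.png

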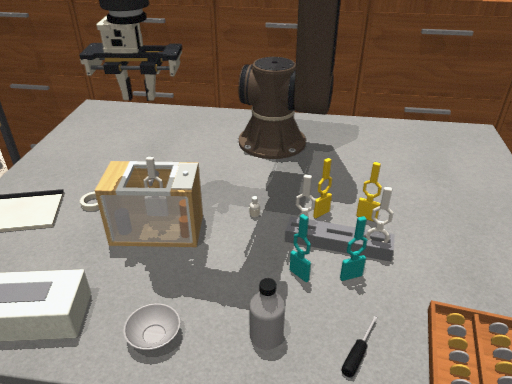

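The occluder hangs level on the hook, with its tab at about (150,163) in the scene view and the bar passing through the loop. The arm is clear of it, and the ring holder still stands at (385,215). Handing in.

```bash
python3 -c "
from station import *
print(job_done())"
```

```text
the job is handed in; nothing more can be done
None
```

I took the occluder (the white tool with the solid paddle, middle slot) out of the stand and lowered it through the hatch. I hung it by its loop on the hook, let go and backed straight up. The job was handed in at about 15.5 s of the 48 s.

**Last checks:**
- **Hanging:** 1 s after I let go and backed away, the scene and wrist pictures show it upright and still, with the bar through the loop. The arm is about 18 cm above it.
- **Contact:** The only clear contact I saw was +3.4 N, when the loop settled on the hook at the predicted height. I read forces only at the end of each move. The fingertips stayed about 4–5 mm above the roof, and I saw no sign of touching the hatch frame.
- **Bystanders:** The ring lens holder and the bar tool still stand in the stand, and nothing else looks moved.

**Disagreements between measurements:**
- **Top camera:** It sat about 2 pixels off from the other two views, so I relied on the scene and wrist cameras.
- **Tool height in the stand:** The wrist camera alone put the tool about 8 mm lower than the scene camera. I used the scene value, and the height at which the loop met the hook bore it out.

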